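Check the red box corner with a square

ROBOT

A 7-joint arm with a two-finger parallel gripper is mounted at the origin on the work surface. World frame = base frame: x ahead of the robot, y to its left, z up, the work surface at z = 0. Lengths are in m, angles in rad, forces in N, time in s.
With the tool pointing down it reaches from about 0.35 to 0.9 m from the base axis. Payload 19.9 kg.
Tool frame: the origin (TCP) lies between the finger pads; the fingertips stand 25 mm ahead of it and the grasp point (between the pads) lies 6 mm ahead of it; x points along the fingers, y is the direction in which the jaws open and shut, and the axes are right-handed (so a half turn about x gives the same grasp; the last joint's range is limited). The gripper opens to 94 mm and grips with 3 to 60 N. Pads are 16 mm wide; open, the fingers measure 119 mm over their backs; the gripper's body (75 mm by 177 mm) begins 78 mm behind the grasp point.
Start: joints at [-1.317, 0.417, -0.01, 1.614, 0.005, 1.111, -0.053], TCP at [0.182, 0.598, 0.23] pointing down, gripper open.
Joint ranges: [-2.81, 2.81], [-0.39, 2.02], [-1.27, 1.25], [0.06, 2.57], [-1.19, 4.33], [0.19, 2], [-2.82, 2.82]. Speed limits (rad/s): [1.89, 1.89, 2.39, 2.39, 3.01, 3.01, 3.01].

INTERFACE

Orientations are given as a unit quaternion [x, y, z, w].
In Python, from plant import * gives the robot as it stands.
- The arm moves only by the shell command python3 -m pendant 'ROWS' [FORCE]. ROWS is JSON, one flat list of numbers, 7 for each row, row after row: the shift along the tool's x, y, z in cm, then the turn, a rotation vector about the tool's x, y, z in rad, then the closure, from -1 (fully open) to 1 (shut), so that 0 is half open. A call has 1 to 20 rows; each row is the pose to reach, as a shift and turn from the pose measured when the call began, along the tool's axes at that moment; what a row does not reach only later rows make up. A row lasts 1/8 s, in which the tool goes at most 62.5 mm and 10.7 degrees, less where a joint would pass 70% of its speed; a pose out of reach is approached as far as the arm can. A call with a gripper value outside its range is refused whole. The fingers move at their own pace and stop on an object; FORCE is the grip in N (left out, the last holds). Time passes only in rows, so rows that repeat a pose let the fingers close. It gives the time, the measured TCP pose, the force and the opening at its end, in the units of the state.
- observe(): the state, without advancing time (a new reading comes with each control period).
- read_camera(name): name is "scene" or "top" or "wrist"; returns a dict with "img" (480x640x3 uint8, red, green, blue), "range_z" (480x640 float32, m along the optical axis (not along the pixel's ray), 0 where there is no reading), "K" (3x3 intrinsics, pixels), "distortion" ([k1, k2, p1, p2, k3] as OpenCV has them; the pictures are not rectified), "eye" and "attitude" of the camera in the world. Camera axes: x right, y up, looking along -z (the intrinsics and any distortion apply to the point x, -y, -z); pixel columns grow to the right and rows downward; lengths in m; the calibration is good to about 2 mm. A picture is of the moment at which its call begins.
- close_job(): hands the job in, once; it reports no verdict.
The state is a dict: "t": time; "q": joint angles; "joint_velocities": joint speeds; "effort": joint torques, N m; "position": TCP position; "tcp_rot": TCP orientation; "ft_force": force on the tool from outside, world axes, zero at the start; "moment": the same for the moment, N m; "opening": opening from 0.0 (shut) to 1.0 (fully open).
Only numpy, scipy, OpenCV 4.12 (cv2) and the standard library are available. Lean on these libraries where they do the work, as an engineer would, in place of code of your own. Each camera call takes 0.05 s, during which the arm holds its last target.

TASK

Pick up the L-shaped aluminium square by its brown wooden grip and check the red-painted corner of the dark walnut box: keeping the square level, on the bench or just above it, press it around the outside of that corner so that both legs bear firmly on the two sides together for about a second. Then let go and leave the square lying flat on the bench, flush around the corner. Leave the gauge and the trivet where they are.

Things in the scene. Friction and masses are not known exactly. Their poses are not given: they have to be found in the camera images.
- square_grip (a point): Centre of the brown wooden grip block on the heel of the loose L-shaped aluminium square (0.2 kg), lying flat. x and y point along its legs away from the heel, z up. The block is turned 45 degrees to the legs: 30 mm long on the diagonal (1,1), 28 mm wide across it (the width to grip), 23 mm up and 23 mm down from here to the legs' top side. The underside is 35 mm below this point.
- square_corner (a point): Inside corner of the L, on the square's underside (where its inside edges would meet), at (+15, +15, -35) mm from square_grip, same axes. The straight inside edges run along +x and +y from 15 mm to 90 mm from here; the first 15 mm are set back 3 mm as a relief notch. The legs are 25 mm wide (on the heel's side of these edges) and 12 mm thick.
- box_corner (a point): Foot (bench height) of the outside corner, its rim painted red for 30 mm each way, of the dark walnut box: 140 x 120 mm, 50 mm high, bolted down, immovable. x runs from here along the 140 mm side, y along the 120 mm side, z up; the box fills x, y > 0. The square is seated when square_corner is here with its x, y axes along these. An equal pale box has no red; the two may swap places.
- side_a: The dark box's 140 mm side at the red corner, its outer face looking to the box's -y. Origin and axes as for box_corner. The square's x leg bears on it. Smooth and waxed: friction with the square's leg about 0.25.
- side_b: The dark box's 120 mm side at the red corner, its outer face looking to the box's -x. Origin and axes as for box_corner. The square's y leg bears on it. Smooth and waxed: friction with the square's leg about 0.25.
- gauge: Bystander: aluminium 45-degree gauge, a 120 x 22 x 12 mm bar with a slanting arm and a pale 30 mm high grip; origin under the middle of the bar. To be left alone.
- trivet: Bystander: pale round trivet with dark dots, 90 mm across and 14 mm thick; origin under its centre. To be left alone.
Not all that is in view belongs to the job. What is shaped like the part that bears square_grip but purple is not meant. Of the things that look like the part that bears box_corner, the smaller one is meant.

How it is judged:
By the outcome, as a careful person would: the job done as asked, in the order asked, and still so for the second after the job is handed in, with the robot touching nothing.
It also fails if it takes over 45 s, if anything falls off the work surface, if the arm or the gripper's body presses on something with over 40 N, if the wrist force passes 120 N, or if a joint passes its speed limit or range.

## Working session

There is one attempt and no reset: what is moved stays moved. The work goes in short steps, Python scripts to look and compute and a shell command to move; the robot and the scene stay as the last step left them, time stands still between calls to the robot, and variables do not carry over. Pictures are saved under pics/ and viewed, and the job is handed in when it is done.

```bash
ls; mkdir -p pics; cat > h.py <<'E'
from plant import *
import numpy as np, cv2
from scipy.spatial.transform import Rotation as R
def cam(n,save=None):
    c=read_camera(n)
    if save: cv2.imwrite('pics/'+save,c['img'][:,:,::-1])
    np.savez('/tmp/%s.npz'%n,**{k:np.array(c[k]) for k in c})
    return c
def load(n): return dict(np.load('/tmp/%s.npz'%n))
def rot(c):
    a=np.array(c['attitude'],float)
    return a if a.shape==(3,3) else R.from_quat(a).as_matrix()
def rays(c,px):
    p=cv2.undistortPoints(np.array(px,float).reshape(-1,1,2),c['K'],np.array(c['distortion'],float)).reshape(-1,2)
    d=np.c_[p[:,0],-p[:,1],-np.ones(len(p))]
    return d@rot(c).T
def onz(c,px,z):
    d=rays(c,px); e=np.array(c['eye'])
    return e+d*((z-e[2])/d[:,2])[:,None]
def bydepth(c,px):
    d=rays(c,px); z=np.array([c['range_z'][int(round(v)),int(round(u))] for u,v in px])
    return np.array(c['eye'])+d*z[:,None]
E
python3 - <<'E'
from h import *
for n in ['scene','top','wrist']:
    c=cam(n,n+'0.png'); print(n,c['eye'],c['attitude'],c['K'].tolist() if hasattr(c['K'],'tolist') else c['K'],c['distortion'])
print(observe())
E
```

```text
pics
scene [ 1.20242337 -0.08446092  0.92810328] [0.22921437 0.23602256 0.67494262 0.66045938] [[507.16724200496634, 0.0, 316.11232382885055], [0.0, 507.16724200496634, 232.1744601988479], [0.0, 0.0, 1.0]] [0.0054694 0.        0.        0.        0.       ]
top [ 0.41106916 -0.0959641   1.28177963] [ 0.03020771 -0.03730456 -0.70391873  0.70865668] [[504.8480466388035, 0.0, 331.3110126253717], [0.0, 504.8480466388035, 245.53121438577446], [0.0, 0.0, 1.0]] [-0.06373158  0.          0.          0.          0.        ]
wrist [0.11132296 0.61933232 0.3838291 ] [-0.10320713 -0.07668398  0.59024828  0.79691582] [[379.7904712986497, 0.0, 323.2682621556104], [0.0, 379.7904712986497, 241.18292281574006], [0.0, 0.0, 1.0]] [0.01691452 0.         0.         0.         0.        ]
{'t': 0.15, 'q': array([-1.31652865,  0.41781425, -0.01030855,  1.61403136,  0.00467686,
        1.11074601, -0.0529787 ]), 'joint_velocities': array([-0.00031186, -0.002777  , -0.00146088, -0.00027233, -0.00100292,
        0.00043935, -0.00128208]), 'effort': array([ 1.81909127e-03, -8.51530981e+01,  6.39240593e-01, -4.26127446e+01,
       -4.87808255e-02,  1.71950727e-02,  3.33032528e-05]), 'position': array([0.18208759, 0.59759343, 0.22998498]), 'tcp_rot': array([ 0.10383729,  0.69942055, -0.10452395,  0.69935932]), 'ft_force': array([ 0.39334389,  0.54348601, -1.55363246]), 'moment': array([0.03093472, 0.00528454, 0.02921666]), 'opening': 0.9984231166049072}
```

View pics/top0.png

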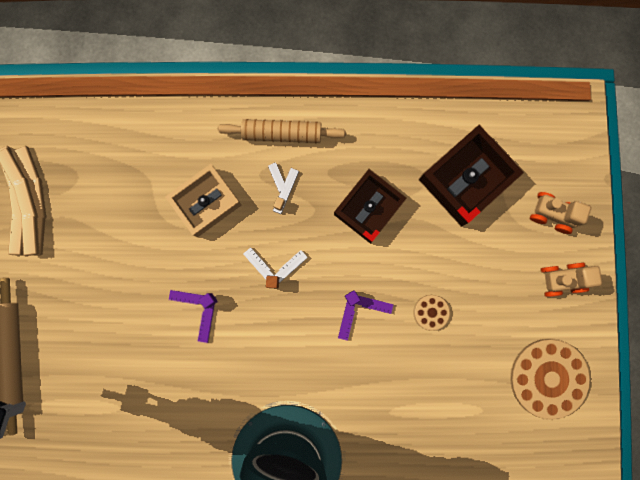

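View pics/scene0.png

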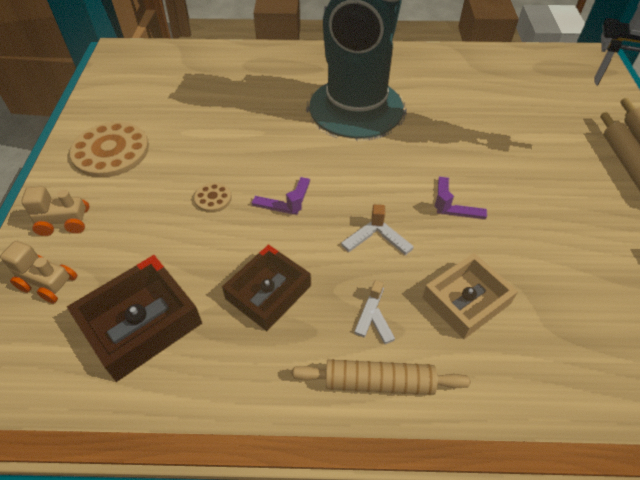

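Top view: the silver square has its heel at about (272,281). The small dark box's red corner is at about (371,240). The pale box, the gauge (284,190), purple decoys and a bigger dark box are distractors. I'll enlarge these.

```bash
python3 - <<'E'
from h import *
c=load('top'); im=c['img'][:,:,::-1]
a=cv2.resize(im[235:300,235:315],None,fx=9,fy=9,interpolation=cv2.INTER_CUBIC); cv2.imwrite('pics/t_sq.png',a)
a=cv2.resize(im[160:250,325:425],None,fx=6.5,fy=6.5,interpolation=cv2.INTER_CUBIC); cv2.imwrite('pics/t_box.png',a)
c=load('scene'); im=c['img'][:,:,::-1]
a=cv2.resize(im[195:260,335:420],None,fx=9,fy=9,interpolation=cv2.INTER_CUBIC); cv2.imwrite('pics/s_sq.png',a)
a=cv2.resize(im[240:335,215:320],None,fx=6,fy=6,interpolation=cv2.INTER_CUBIC); cv2.imwrite('pics/s_box.png',a)
E
```

```text
(no output)
```

View pics/t_sq.png

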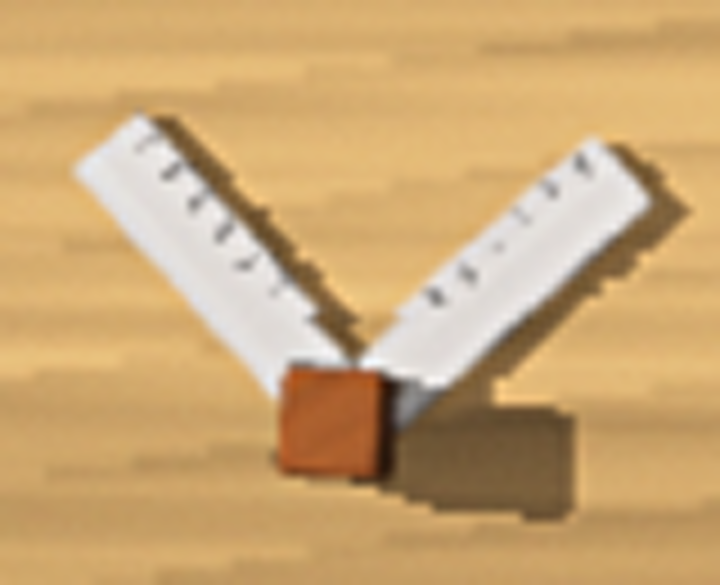

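View pics/t_box.png

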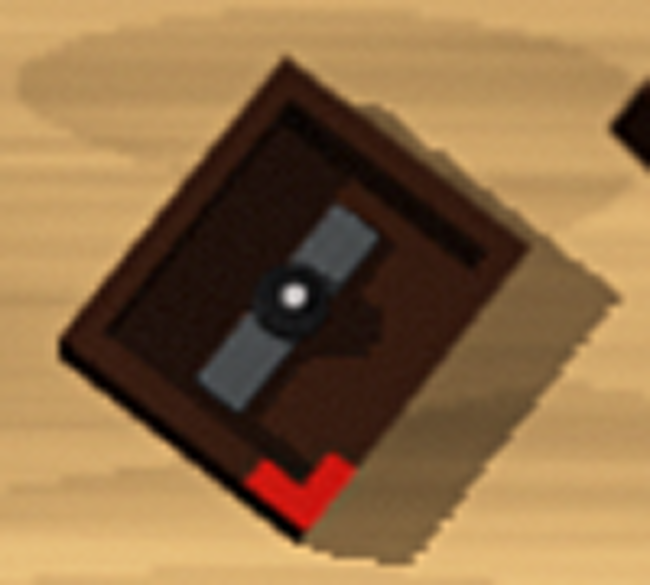

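View pics/s_sq.png

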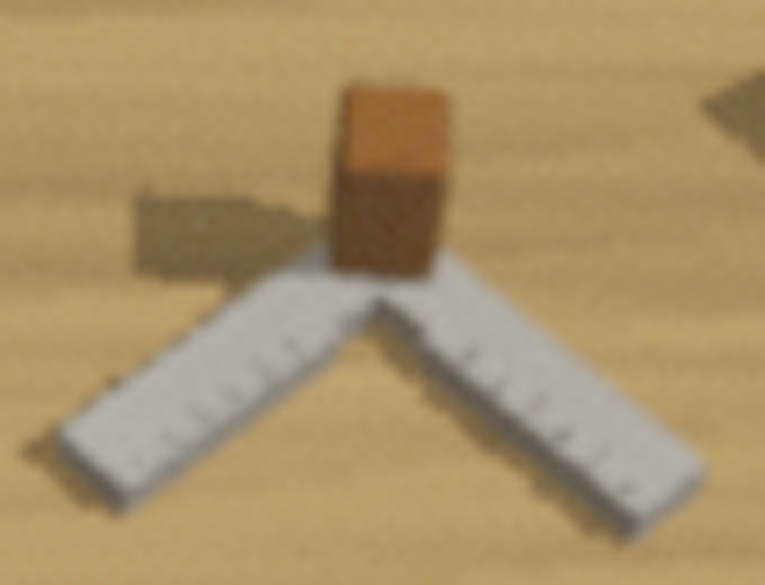

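View pics/s_box.png

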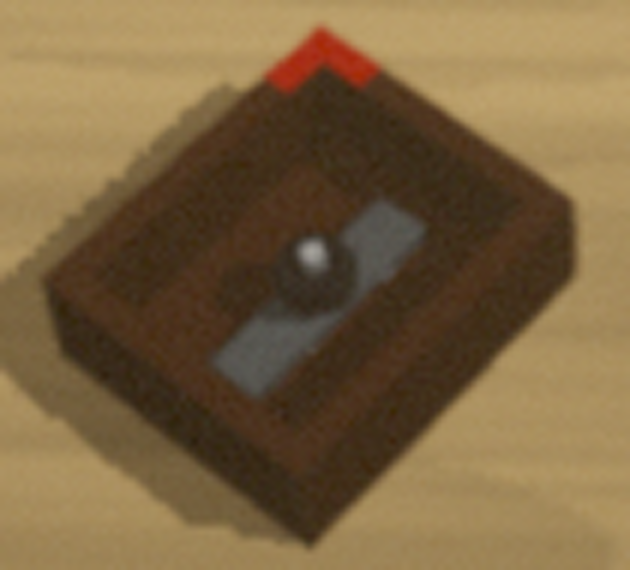

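```bash
python3 - <<'E'
from h import *
from scipy.optimize import least_squares
def un(p,f,o): return (np.array(p,float)+.5)/f-.5+np.array(o)
T=load('top');S=load('scene')
bt=un([(305,530),(528,247),(285,57),(60,345)],6.5,(325,160))
bs=un([(320,27),(45,282),(310,468),(573,205)],6,(215,240)) # red,x end,far,y end
for c,p in((T,bt),(S,bs)):
    w=onz(c,p,.05); print(w.round(4).tolist(),np.linalg.norm(np.diff(w[[0,1,2,3,0]],axis=0),axis=1).round(4)); print(bydepth(c,bt if c is T else bs)[:,2].round(3))
def fit(ws,model):
    # ws Nx2 , model Nx2
    mc=model.mean(0);wc=ws.mean(0);H=(model-mc).T@(ws-wc)
    a=np.arctan2(H[0,1]-H[1,0],H[0,0]+H[1,1]);Rm=np.array([[np.cos(a),-np.sin(a)],[np.sin(a),np.cos(a)]])
    t=wc-Rm@mc; return a,t,(np.linalg.norm(ws-(model@Rm.T+t),axis=1)*1e3).round(1)
m=np.array([[0,0],[.14,0],[.14,.12],[0,.12]])
for c,p in((T,bt),(S,bs)): print('box',fit(onz(c,p,.05)[:,:2],m))
# square in corner frame: leg ends top z=.012
# top: xleg inner end, xleg outer end, y inner end, y outer end
st=un([(597,138),(652,200),(140,113),(75,170)],9,(235,235))
ss=un([(122,498),(60,432),(635,522),(705,468)],9,(335,195))
ms=np.array([[.09,0],[.09,-.025],[0,.09],[-.025,.09]])
for c,p in((T,st),(S,ss)): print('sq',fit(onz(c,p,.012)[:,:2],ms),bydepth(c,p)[:,2].round(3))
gt=un([(290,367),(387,372),(380,478),(280,470)],9,(235,235))
gs=un([(345,88),(450,90),(443,172),(337,165)],9,(335,195))
for c,p in((T,gt),(S,gs)): print('grip',onz(c,p,.058).mean(0),bydepth(c,[p.mean(0)]))
print(R.from_quat(observe()['tcp_rot']).as_matrix().round(3))
E
```

```text
[[0.5407, -0.2066, 0.05], [0.65, -0.2922, 0.05], [0.7232, -0.1993, 0.05], [0.6107, -0.1136, 0.05]] [0.1388 0.1182 0.1415 0.1164]
[0.05  0.048 0.004 0.029]
[[0.5414, -0.206, 0.05], [0.6516, -0.2905, 0.05], [0.7207, -0.1946, 0.05], [0.6166, -0.1122, 0.05]] [0.1389 0.1182 0.1328 0.1202]
[0.003 0.048 0.05  0.051]
box (np.float64(-0.6568810677525592), array([ 0.53908348, -0.20770986]), array([2. , 1. , 1.2, 1.9]))
box (np.float64(-0.6566479815503581), array([ 0.54050448, -0.20563505]), array([1. , 0.6, 4.2, 3.3]))
sq (np.float64(-0.8315569070610755), array([0.46110578, 0.03566347]), array([1. , 0.7, 0.6, 0.3])) [ 0.013  0.009  0.011 -0.001]
sq (np.float64(-0.8310107930477121), array([0.46359763, 0.03688117]), array([1.2, 1.4, 0.6, 0.3])) [ 0.004 -0.001  0.005  0.007]
grip [0.44013706 0.03576857 0.058     ] [[0.44003611 0.03536463 0.06172563]]
grip [0.44200911 0.03768118 0.058     ] [[0.44118872 0.03782266 0.05695176]]
[[-0.     0.291  0.957]
 [-0.001  0.957 -0.291]
 [-1.    -0.001  0.   ]]
```

Both cameras agree to about 2 mm: square corner at (0.4625,0.0365), angle -0.831; box corner at (0.540,-0.2065), angle -0.657. Next I move above the grip and refine with the wrist camera.

```bash
cat >> h.py <<'E'
def go(x,y,z,ydir):
    "rows numbers: tool straight down with tool y at world angle ydir"
    s=observe(); M=R.from_quat(s['tcp_rot']).as_matrix()
    yv=np.array([np.cos(ydir),np.sin(ydir),0]); xv=np.array([0,0,-1.]); D=np.c_[xv,yv,np.cross(xv,yv)]
    print('t',round(s['t'],2),'pos',s['position'].round(4),'shift cm',(M.T@(np.array([x,y,z])-s['position'])*100).round(2),'rv',R.from_matrix(M.T@D).as_rotvec().round(4),'F',s['ft_force'].round(1),'open',round(s['opening'],3))
E
python3 -c "
from h import *
go(.441,.037,.23,1.5251)"
R='0,-46.2,41.1,-0.25,0,0,-1'
python3 -m pendant '[0,-46.2,41.1,-0.25,0,0,-1, 0,-46.2,41.1,-0.25,0,0,-1, 0,-46.2,41.1,-0.25,0,0,-1, 0,-46.2,41.1,-0.25,0,0,-1, 0,-46.2,41.1,-0.25,0,0,-1, 0,-46.2,41.1,-0.25,0,0,-1, 0,-46.2,41.1,-0.25,0,0,-1, 0,-46.2,41.1,-0.25,0,0,-1, 0,-46.2,41.1,-0.25,0,0,-1, 0,-46.2,41.1,-0.25,0,0,-1, 0,-46.2,41.1,-0.25,0,0,-1, 0,-46.2,41.1,-0.25,0,0,-1, 0,-46.2,41.1,-0.25,0,0,-1, 0,-46.2,41.1,-0.25,0,0,-1]'
python3 -c "
from h import *
go(.441,.037,.23,1.5251)
cam('wrist','w1.png')"
```

```text
t 0.15 pos [0.1821 0.5976 0.23  ] shift cm [  0.05 -46.08  41.11] rv [-2.5e-01 -1.0e-04  1.0e-03] F [ 0.4  0.5 -1.6] open 0.998
t: 1.9
position: [0.4404, 0.0367, 0.2305]
tcp_rot: [0.015, 0.707, -0.016, 0.707]
ft_force: [-0.3, -0.1, -0.2]
opening: 1.001
t 1.9 pos [0.4404 0.0367 0.2305] shift cm [0.05 0.03 0.06] rv [ 0.0014 -0.0001  0.0007] F [-0.3 -0.1 -0.2] open 1.001
```

View pics/w1.png

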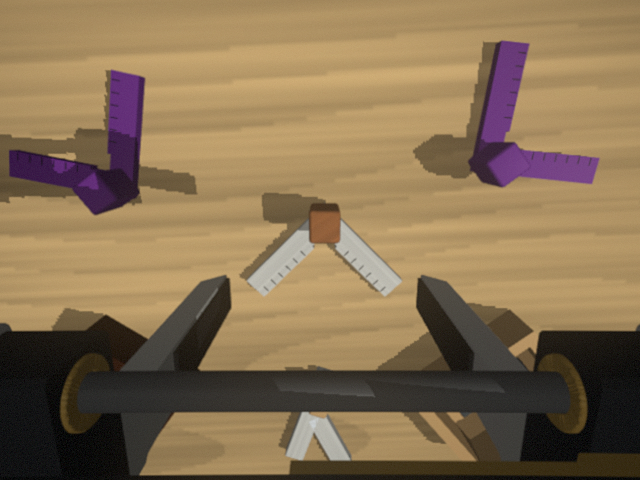

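Wrist view: grip top centred at about (324,222), leg ends at (264,296)/(246,279) and (385,296)/(402,282). Cross-check it.

```bash
python3 - <<'E'
from h import *
c=load('wrist')
p=np.array([(264,296),(246,279),(385,296),(402,282)],float)
w=onz(c,p,.012);print(w.round(4)); print(bydepth(c,p)[:,2].round(3))
ms=np.array([[.09,0],[.09,-.025],[0,.09],[-.025,.09]])
mc=ms.mean(0);ws=w[:,:2];wc=ws.mean(0);H=(ms-mc).T@(ws-wc)
a=np.arctan2(H[0,1]-H[1,0],H[0,0]+H[1,1]);Rm=np.array([[np.cos(a),-np.sin(a)],[np.sin(a),np.cos(a)]]);t=wc-Rm@mc
print(a,t,Rm@[-.015,-.015]+t)
print(onz(c,[(324.5,210)],.058),bydepth(c,[(324,210),(324,228)]))
go(.441,.0372,.042,1.5251)
E
```

```text
[[ 0.5215 -0.029   0.012 ]
 [ 0.5017 -0.0461  0.012 ]
 [ 0.5272  0.0984  0.012 ]
 [ 0.5123  0.1161  0.012 ]]
[ 0.012  0.001  0.012 -0.   ]
-0.8419826419151967 [0.46096219 0.03796868] [0.43978294 0.03916838]
[[0.42453033 0.03885392 0.058     ]] [[0.4254231  0.03839292 0.05287215]
 [0.44069505 0.03771367 0.05732516]]
t 1.95 pos [0.4405 0.0365 0.2305] shift cm [18.85  0.08  0.05] rv [ 0.0012 -0.0001  0.0008] F [-0.4 -0.8 -0.6] open 0.998
```

```bash
python3 -m pendant '[6,0.15,0,0,0,0,-0.3, 12,0.15,0,0,0,0,-0.3, 16,0.15,0,0,0,0,-0.3, 18.8,0.15,0,0,0,0,-0.3, 18.8,0.15,0,0,0,0,-0.3, 18.8,0.15,0,0,0,0,-0.3, 18.8,0.15,0,0,0,0,1, 18.8,0.15,0,0,0,0,1, 18.8,0.15,0,0,0,0,1, 18.8,0.15,0,0,0,0,1, 18.8,0.15,0,0,0,0,1, 18.8,0.15,0,0,0,0,1]' 40
python3 -c "
from h import *
go(.440,.0380,.042,1.5251)"
```

```text
t: 3.45
position: [0.4406, 0.0379, 0.0427]
tcp_rot: [0.016, 0.707, -0.016, 0.707]
ft_force: [-2.4, -0.0, 6.2]
opening: 0.299
t 3.45 pos [0.4406 0.0379 0.0427] shift cm [ 0.07  0.   -0.06] rv [0.0012 0.0001 0.0006] F [-2.4 -0.   6.2] open 0.299
```

```bash
python3 -c "
from h import *
go(.464,-.2162,.140,1.699)"
```

```text
t 3.45 pos [0.4406 0.0379 0.0427] shift cm [ -9.72 -25.29   3.47] rv [-0.1727  0.      0.0006] F [-2.4 -0.   6.2] open 0.299
```

```bash
python3 -m pendant '[-3,0,0,0,0,0,1, -7,0,0,0,0,0,1, -9.7,0,0,0,0,0,1, -9.7,-5,0.7,-0.05,0,0,1, -9.7,-10,1.4,-0.1,0,0,1, -9.7,-15,2.1,-0.14,0,0,1, -9.7,-20,2.8,-0.173,0,0,1, -9.7,-25.3,3.5,-0.173,0,0,1, -9.7,-25.3,3.5,-0.173,0,0,1, -9.7,-25.3,3.5,-0.173,0,0,1, -9.7,-25.3,3.5,-0.173,0,0,1]'
python3 -c "
from h import *
go(.464,-.2162,.140,1.699)
cam('wrist','w2.png');cam('top','t2.png');cam('scene','s2.png')"
```

```text
t: 4.82
position: [0.4644, -0.2151, 0.1397]
tcp_rot: [-0.046, 0.706, 0.046, 0.706]
ft_force: [0.8, -0.2, -1.3]
opening: 0.293
t 4.83 pos [ 0.4644 -0.2151  0.1397] shift cm [-0.03 -0.1  -0.05] rv [ 0.0018 -0.0002  0.    ] F [ 0.8 -0.2 -1.3] open 0.293
```

View pics/w2.png

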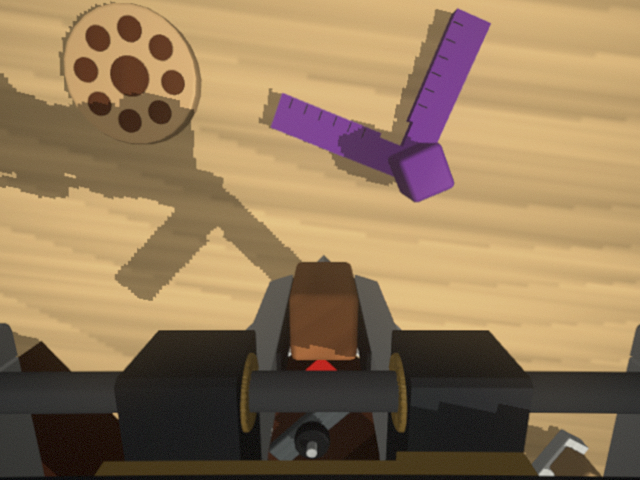

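View pics/s2.png

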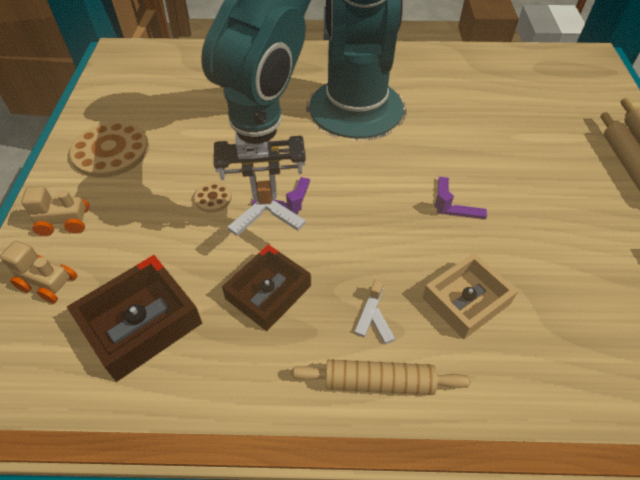

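Wrist: purple decoy and trivet are clear of the path. Scene: the square is held level, legs at about (230,230) and (300,225). I'll check its heading.

```bash
python3 - <<'E'
from h import *
c=load('scene'); im=c['img'][:,:,::-1]
a=cv2.resize(im[175:265,215:320],None,fx=7,fy=7,interpolation=cv2.INTER_CUBIC); cv2.imwrite('pics/s2c.png',a)
E
```

```text
(no output)
```

View pics/s2c.png

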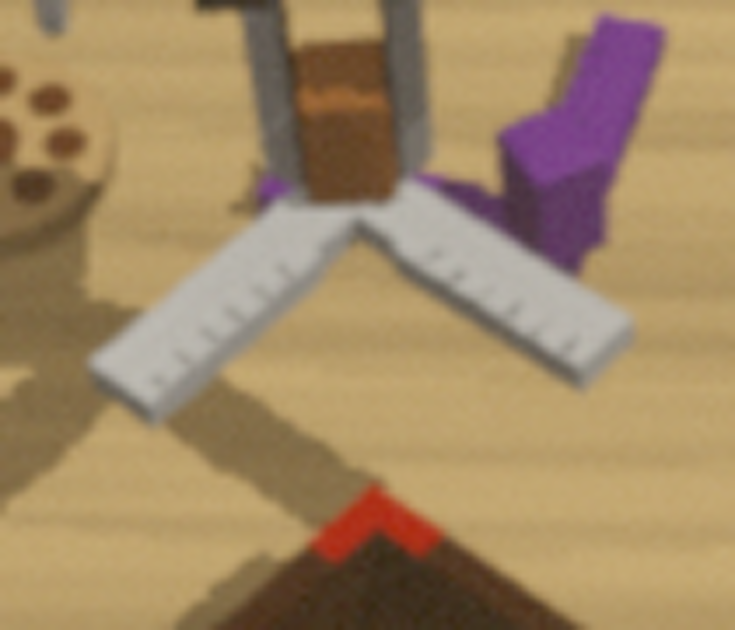

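```bash
python3 - <<'E'
from h import *
c=load('scene')
def un(p,f,o): return (np.array(p,float)+.5)/f-.5+np.array(o)
p=un([(152,408),(90,362),(585,372),(634,325)],7,(215,175))
w=onz(c,p,.109);print(bydepth(c,p)[:,2].round(3))
ms=np.array([[.09,0],[.09,-.025],[0,.09],[-.025,.09]])
mc=ms.mean(0);ws=w[:,:2];wc=ws.mean(0);H=(ms-mc).T@(ws-wc)
a=np.arctan2(H[0,1]-H[1,0],H[0,0]+H[1,1]);Rm=np.array([[np.cos(a),-np.sin(a)],[np.sin(a),np.cos(a)]]);t=wc-Rm@mc
print(a,t,Rm@[-.015,-.015]+t,np.linalg.norm(ws-(ms@Rm.T+t),axis=1))
b=un([(376,488)],7,(215,175)); print(onz(c,b,.05))
d=np.array([np.cos(.128),np.sin(.128)])
g=np.array([.5405,-.206])-.0212*d
print(g); go(*(g-.05*d),.0432,1.699)
E
```

```text
[ 0.112 -0.002  0.108  0.105]
-0.6684826075026927 [ 0.48681538 -0.21002323] [ 0.46574699 -0.21249774] [0.0008859  0.00088858 0.00102856 0.0009981 ]
[[ 0.54191101 -0.20517147  0.05      ]]
[ 0.51947343 -0.2087062 ]
t 4.97 pos [ 0.4645 -0.2155  0.1399] shift cm [ 9.67 -0.03  0.54] rv [0.0016 0.0001 0.0003] F [-0.7  0.4 -2.1] open 0.293
```

```bash
python3 -m pendant '[4,-0.1,0.5,0,0,0,1, 7,-0.1,0.5,0,0,0,1, 8.8,-0.1,0.5,0,0,0,1, 9.6,-0.1,0.5,0,0,0,1, 9.6,-0.1,0.5,0,0,0,1, 9.6,-0.1,0.5,0,0,0,1]'
python3 -c "
from h import *
go(.5190,-.2102,.0434,1.699)
cam('scene','s3.png');c=cam('top','t3.png')
cv2.imwrite('pics/t3c.png',cv2.resize(c['img'][190:300,320:420,::-1],None,fx=5,fy=5,interpolation=cv2.INTER_CUBIC))
c=load('scene');cv2.imwrite('pics/s3c.png',cv2.resize(c['img'][195:285,215:320,::-1],None,fx=6,fy=6,interpolation=cv2.INTER_CUBIC))
"
```

```text
t: 5.72
position: [0.47, -0.216, 0.0447]
tcp_rot: [-0.046, 0.705, 0.046, 0.706]
ft_force: [-0.8, 0.5, -2.3]
opening: 0.297
t 5.72 pos [ 0.47   -0.216   0.0447] shift cm [ 0.13 -0.06  4.93] rv [0.0016 0.0012 0.0008] F [-0.8  0.5 -2.3] open 0.297
```

View pics/s3c.png

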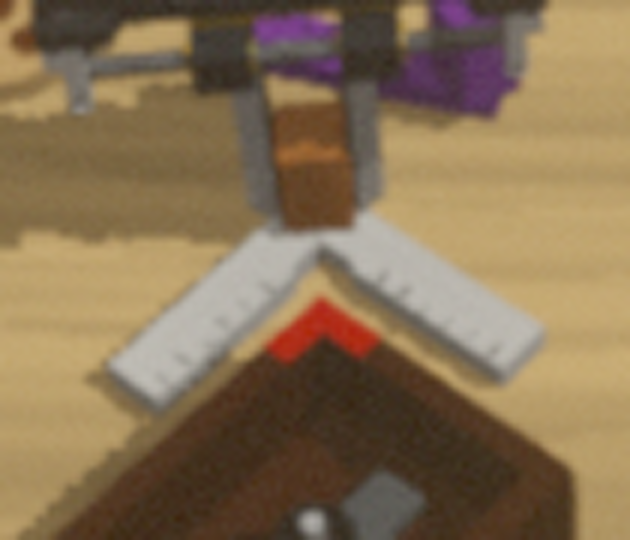

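View pics/t3c.png

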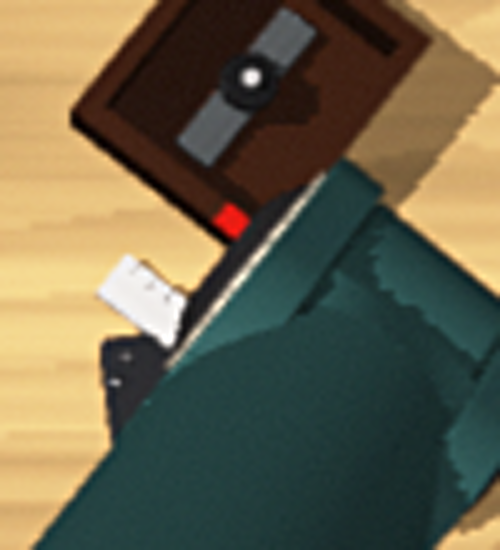

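Scene crop: the square is symmetric about the red corner, with a clear gap. I'll advance along tool z.

```bash
python3 -m pendant '[0.05,0,1.5,0,0,0,1, 0.1,-0.05,3,0,0,0,1, 0.1,-0.05,3.8,0,0,0,1, 0.1,-0.05,4.3,0,0,0,1, 0.1,-0.05,4.3,0,0,0,1, 0.1,-0.05,4.3,0,0,0,1]'
python3 -c "
from h import *
go(.5190,-.2102,.0434,1.699)
c=cam('scene','s4.png');cv2.imwrite('pics/s4c.png',cv2.resize(c['img'][215:305,215:320,::-1],None,fx=7,fy=7,interpolation=cv2.INTER_CUBIC))
"
```

```text
t: 6.58
position: [0.5123, -0.211, 0.0436]
tcp_rot: [-0.046, 0.705, 0.046, 0.706]
ft_force: [0.0, 0.1, -1.9]
opening: 0.297
t 6.58 pos [ 0.5123 -0.211   0.0436] shift cm [ 0.02 -0.01  0.67] rv [0.0014 0.0009 0.0006] F [ 0.   0.1 -1.9] open 0.297
```

View pics/s4c.png

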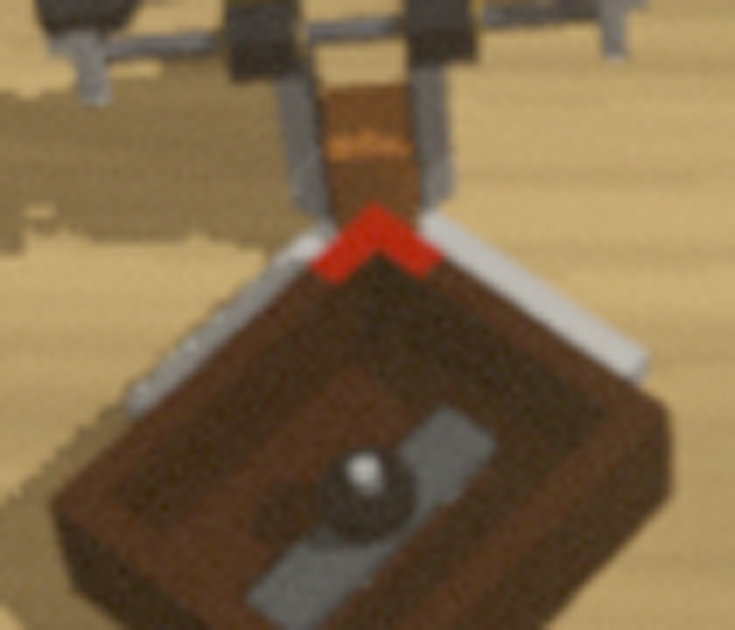

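```bash
python3 -m pendant '[0,0,0.2,0,0,0,1, 0,0,0.4,0,0,0,1, 0,0,0.4,0,0,0,1, 0,0,0.4,0,0,0,1]'
python3 -c "
from h import *
go(.5190,-.2102,.0434,1.699);print(observe()['moment'])"
```

```text
t: 7.12
position: [0.5163, -0.2105, 0.0436]
tcp_rot: [-0.046, 0.705, 0.046, 0.706]
ft_force: [-0.4, 0.1, -1.5]
opening: 0.293
t 7.12 pos [ 0.5163 -0.2105  0.0436] shift cm [ 0.02 -0.01  0.27] rv [0.0013 0.0009 0.0006] F [-0.4  0.1 -1.5] open 0.293
[0.0313333  0.05691669 0.01450569]
```

```bash
python3 -m pendant '[0,0,0.1,0,0,0,1, 0,0,0.2,0,0,0,1, 0,0,0.2,0,0,0,1]'
python3 -c "
from h import *
go(.5190,-.2102,.0434,1.699);print(observe()['moment'])"
```

```text
t: 7.5
position: [0.5183, -0.2102, 0.0436]
tcp_rot: [-0.046, 0.705, 0.046, 0.706]
ft_force: [-0.0, -0.7, -2.6]
opening: 0.296
t 7.5 pos [ 0.5183 -0.2102  0.0436] shift cm [ 0.02 -0.01  0.07] rv [0.0014 0.001  0.0006] F [-0.  -0.7 -2.6] open 0.296
[0.02835857 0.09126595 0.00743101]
```

```bash
python3 -m pendant '[0,0,0.05,0,0,0,1, 0,0,0.1,0,0,0,1, 0,0,0.1,0,0,0,1]'
python3 -c "
from h import *
go(.5190,-.2102,.0434,1.699);print(observe()['moment'])"
python3 -m pendant '[0,0,0.05,0,0,0,1, 0,0,0.1,0,0,0,1, 0,0,0.1,0,0,0,1]'
python3 -c "
from h import *
go(.5190,-.2102,.0434,1.699);print(observe()['moment'])"
```

```text
t: 7.88
position: [0.5189, -0.2101, 0.0435]
tcp_rot: [-0.046, 0.706, 0.046, 0.706]
ft_force: [-3.3, 0.4, -1.1]
opening: 0.3
t 7.88 pos [ 0.5189 -0.2101  0.0435] shift cm [ 0.01 -0.02  0.01] rv [0.0011 0.0002 0.0003] F [-3.3  0.4 -1.1] open 0.3
[ 0.102542    1.08453988 -0.10359539]
t: 8.25
position: [0.5191, -0.2099, 0.0432]
tcp_rot: [-0.045, 0.706, 0.046, 0.705]
ft_force: [-6.8, 0.8, -0.7]
opening: 0.295
t 8.25 pos [ 0.5191 -0.2099  0.0432] shift cm [-0.02 -0.03 -0.01] rv [ 0.0008 -0.0013 -0.0004] F [-6.8  0.8 -0.7] open 0.295
[ 0.1274331   1.76684268 -0.19583216]
```

Both sides are taking load at about 7 N. I'll press harder in one call, ramping up and holding.

```bash
python3 -m pendant '[0,0.02,0.1,0,0,0,1, 0,0.03,0.2,0,0,0,1, 0,0.04,0.25,0,0,0,1, 0,0.04,0.25,0,0,0,1]' 60
python3 -c "
from h import *
go(.5190,-.2102,.0434,1.699);s=observe();print(s['moment']);F=s['ft_force'];print('Nb',-F@[.792,-.611,0],'Na',-F@[.611,.792,0])"
```

```text
t: 8.75
position: [0.5192, -0.2097, 0.043]
tcp_rot: [-0.045, 0.707, 0.045, 0.704]
ft_force: [-19.3, 0.6, 11.4]
opening: 0.293
t 8.75 pos [ 0.5192 -0.2097  0.043 ] shift cm [-0.04 -0.05 -0.03] rv [-0.0006 -0.005  -0.0015] F [-19.3   0.6  11.4] open 0.293
[-0.49051527  4.01790713 -0.19720177]
Nb 15.636223676445917 Na 11.355462427483303
```

```bash
python3 -m pendant '[-0.06,0.04,0.25,0,-0.006,-0.001,1, -0.06,0.05,0.3,0,-0.008,-0.001,1, -0.06,0.05,0.3,0,-0.008,-0.001,1, -0.06,0.05,0.3,0,-0.008,-0.001,1]'
python3 -c "
from h import *
go(.5190,-.2102,.0434,1.699);s=observe();print(s['moment']);F=s['ft_force'];print('Nb',-F@[.792,-.611,0],'Na',-F@[.611,.792,0])
c=cam('scene','s5.png');cv2.imwrite('pics/s5c.png',cv2.resize(c['img'][215:305,215:320,::-1],None,fx=7,fy=7,interpolation=cv2.INTER_CUBIC))"
```

```text
t: 9.25
position: [0.5193, -0.2095, 0.043]
tcp_rot: [-0.044, 0.706, 0.045, 0.705]
ft_force: [-19.5, -1.7, 6.1]
opening: 0.295
t 9.25 pos [ 0.5193 -0.2095  0.043 ] shift cm [-0.04 -0.06 -0.03] rv [-0.0022 -0.0017 -0.0016] F [-19.5  -1.7   6.1] open 0.295
[-0.78526341  4.5460409  -0.22169853]
Nb 14.391740624427243 Na 13.1999650482882
```

View pics/s5c.png

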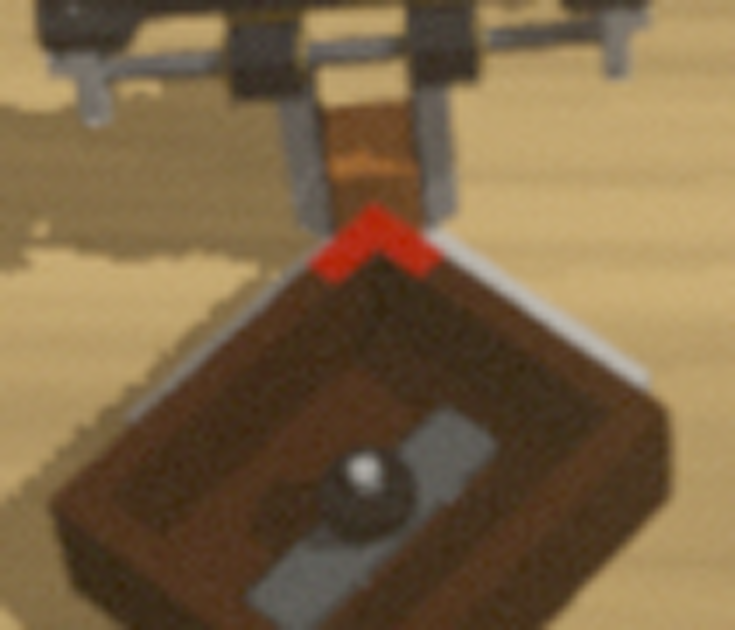

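Balanced at about 14 N and 13 N. Hold for 1.5 s with slightly more force.

```bash
python3 -m pendant '[-0.03,0.03,0.32,0,-0.006,-0.001,1, -0.03,0.03,0.32,0,-0.006,-0.001,1, -0.03,0.03,0.32,0,-0.006,-0.001,1, -0.03,0.03,0.32,0,-0.006,-0.001,1, -0.03,0.03,0.32,0,-0.006,-0.001,1, -0.03,0.03,0.32,0,-0.006,-0.001,1, -0.03,0.03,0.32,0,-0.006,-0.001,1, -0.03,0.03,0.32,0,-0.006,-0.001,1, -0.03,0.03,0.32,0,-0.006,-0.001,1, -0.03,0.03,0.32,0,-0.006,-0.001,1, -0.03,0.03,0.32,0,-0.006,-0.001,1, -0.03,0.03,0.32,0,-0.006,-0.001,1]'
python3 -c "
from h import *
go(.5190,-.2102,.0434,1.699);s=observe();print(s['moment']);F=s['ft_force'];print('Nb',-F@[.792,-.611,0],'Na',-F@[.611,.792,0])"
```

```text
t: 10.8
position: [0.5192, -0.2095, 0.0429]
tcp_rot: [-0.043, 0.706, 0.045, 0.705]
ft_force: [-23.3, -0.6, 12.1]
opening: 0.294
t 10.8 pos [ 0.5192 -0.2095  0.0429] shift cm [-0.05 -0.07 -0.03] rv [-0.0038 -0.001  -0.002 ] F [-23.3  -0.6  12.1] open 0.294
[-0.8118179   5.18437651 -0.079942  ]
Nb 18.147544360014834 Na 14.707475191268754
```

Held firmly (about 18 N and 15 N) for over a second. Now I relax the push, settle the square and open.

```bash
python3 -m pendant '[0.02,0,0.15,0,0,0,1, 0.04,0,0.06,0,0,0,1, 0.04,0,0.05,0,0,0,1, 0.04,0,0.05,0,0,0,1]'
python3 -c "
from h import *
go(.5190,-.2102,.0434,1.699)"
```

```text
t: 11.3
position: [0.5191, -0.2095, 0.0428]
tcp_rot: [-0.043, 0.706, 0.045, 0.705]
ft_force: [-12.4, 3.9, 12.4]
opening: 0.293
t 11.3 pos [ 0.5191 -0.2095  0.0428] shift cm [-0.06 -0.06 -0.02] rv [-0.0041 -0.0017 -0.0024] F [-12.4   3.9  12.4] open 0.293
```

```bash
python3 -m pendant '[0,0,0,0,0,0,0.3, 0,0,0,0,0,0,0.1, 0,0,0,0,0,0,0, 0,0,0,0,0,0,-0.1, 0,0,0,0,0,0,-0.1]'
python3 -c "
from h import *
go(.5190,-.2102,.0434,1.699)"
```

```text
t: 11.92
position: [0.5191, -0.2095, 0.0427]
tcp_rot: [-0.043, 0.706, 0.045, 0.705]
ft_force: [0.5, -0.4, 0.5]
opening: 0.551
t 11.93 pos [ 0.5191 -0.2095  0.0427] shift cm [-0.07 -0.06 -0.02] rv [-0.004  -0.0018 -0.0024] F [ 0.5 -0.4  0.5] open 0.551
```

Force is zero and the gripper is open. I rise straight up, back off, and look.

```bash
python3 -m pendant '[-2,0,0,0,0,0,-0.1, -5,0,0,0,0,0,-0.1, -10,0,0,0,0,0,-0.1, -16,0,0,0,0,0,-0.1, -16,5,-3,0,0,0,-0.1, -16,10,-5,0,0,0,-0.1, -16,15,-6,0,0,0,-0.1, -16,20,-6,0,0,0,-0.1, -16,25,-6,0,0,0,-0.1, -16,25,-6,0,0,0,-0.1, -16,25,-6,0,0,0,-0.1]'
python3 -c "
from h import *
go(.5190,-.2102,.0434,1.699)
c=cam('scene','s6.png');cv2.imwrite('pics/s6c.png',cv2.resize(c['img'][215:305,215:320,::-1],None,fx=7,fy=7,interpolation=cv2.INTER_CUBIC))
c=cam('top','t6.png');cv2.imwrite('pics/t6c.png',cv2.resize(c['img'][185:265,320:420,::-1],None,fx=7,fy=7,interpolation=cv2.INTER_CUBIC))"
```

```text
t: 13.3
position: [0.4291, 0.0302, 0.2043]
tcp_rot: [-0.043, 0.706, 0.045, 0.705]
ft_force: [-0.6, -0.2, 0.1]
opening: 0.553
t 13.3 pos [0.4291 0.0302 0.2043] shift cm [ 16.02 -25.01   5.96] rv [-0.0043 -0.0007 -0.0024] F [-0.6 -0.2  0.1] open 0.553
```

View pics/s6c.png

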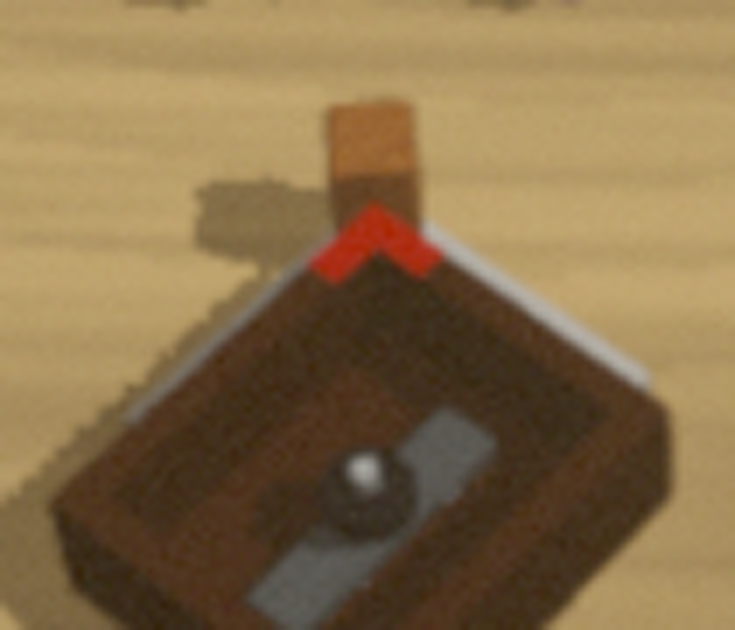

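View pics/t6c.png

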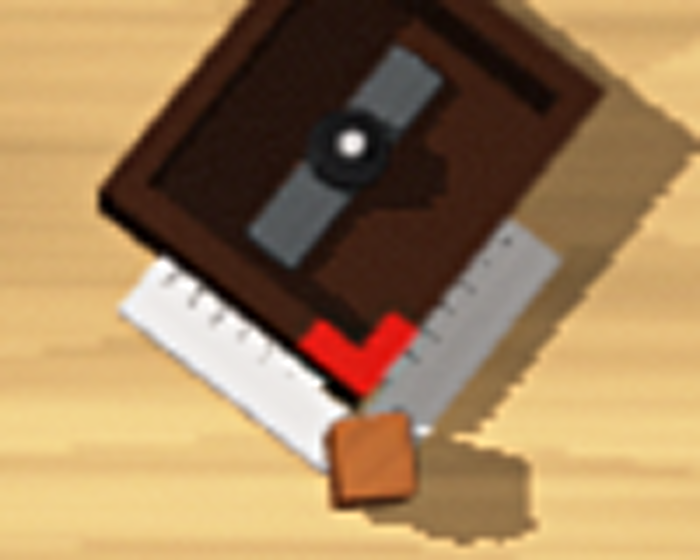

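View pics/t6.png

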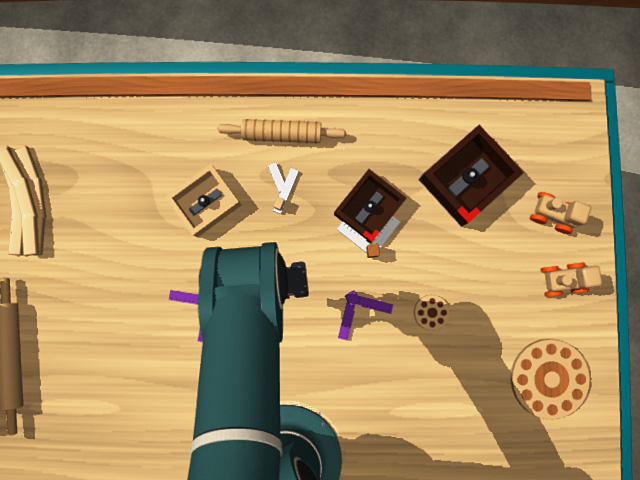

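Top view: the square lies around the red corner, grip at about (373,250), with no bench showing between legs and box. The gauge and trivet are where they were. A numeric check of the fit follows.

```bash
python3 - <<'E'
from h import *
c=load('top')
def un(p,f,o): return (np.array(p,float)+.5)/f-.5+np.array(o)
w=onz(c,un([(120,307),(318,470),(562,260),(430,432)],7,(320,185)),.012)[:,:2]
b=onz(c,un([(365,396),(603,92),(102,190)],7,(320,185)),.05)[:,:2]
ang=lambda v:np.arctan2(v[1],v[0])
print('yleg',ang(w[0]-w[1])-np.pi/2,'xleg',ang(w[2]-w[3]),'box x',ang(b[1]-b[0]),'box y',ang(b[2]-b[0])-np.pi/2)
a=-.656;X=np.array([np.cos(a),np.sin(a)]);Y=np.array([-X[1],X[0]])
print('outer edge dist from box (should be -25mm): yleg',(w[:2]-b[0])@X*1e3,'xleg',(w[2:]-b[0])@Y*1e3)
print('ends along (90):',(w[0]-b[0])@Y,(w[2]-b[0])@X)
E
```

```text
yleg -0.6858120980872933 xleg -0.6531738372523213 box x -0.6609526241225674 box y -0.6626252551659539
outer edge dist from box (should be -25mm): yleg [-23.73933918 -26.50401775] xleg [-26.56907423 -26.79386117]
ends along (90): 0.08946801432840487 0.08891326826934567
```

```bash
python3 -c "
from plant import *
print(close_job())"
```

```text
the job is handed in; nothing more can be done
None
```

The square is now lying flat on the bench, flush around the red corner of the smaller dark box. I handed the job in at about 13 s of the 45 s allowed.

**What I did:** I picked the square up by its brown grip, closing to about 28 mm, which matches the block's width. I carried it to the corner and pressed it level along the diagonal. The press held both sides together for about 2 s, at roughly 14–18 N on one side and 11–15 N on the other. Then I eased the push, opened the gripper and backed well away.

**Last checks:**
- **Fit:** both cameras show no visible gap. The legs' outer edges measured 24–27 mm from the box sides (25 mm nominal), and the leg ends are 89 mm along (90 mm nominal).
- **Gauge and trivet:** they look unmoved in the top view.
- **Gripper:** it read zero force after letting go.

**Disagreement:** the y leg's edge came out about 0.025 rad off the box's angle. The x leg agreed to within 0.01 rad. I put the difference down to pixel noise in the top view and did not check it further. The wrist also read about 12 N upward at the end of the press, so the square was probably resting on the bench by then.

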